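# Hold the tubing pump's track arm open for re-tubing

### The job

I am about to put new tubing in the bench pump. First stand the pump's fallen square bottle upright in its spill tray, setting it down rather than dropping it, and let go of it; then push the pump's sprung track arm back by its finger post, past the ratchet click and right back to its stop, and keep holding it there against the spring: finish while you are still holding it, because the pawl alone leaves it only partly open. Leave the tip box, the tube rack and the timer where they are.

Things in the scene. Friction and masses are not known exactly. Their poses are not given: they have to be found in the camera images.
- bottle: Closed square amber plastic bottle, round white cap, loose, about 0.15 kg: body 50 x 50 x 74 mm, shoulder, cap of diameter 34 mm; 105 mm tall in all. Origin: centre of its underside; z from base to cap, x and y square to the flat sides. It starts lying on a flat side on the bench between pump and tray (origin 25 mm up), cap pointing away from the robot within about 30 degrees.
- spill_tray: Shallow square grey plastic tray, 170 x 170 mm outside, rim 14 mm high and 4 mm thick, fixed to the bench; the pump's bottle belongs in it. Origin at the centre of its underside, x and y along its sides. It stands on one side of the bench, left or right, and the pump on the other.
- spill_tray_in (a point): Centre of the spill tray's inner floor, where the bottle may stand; the flat floor is 162 x 162 mm. Axes as the tray's.
- pump: Bench-top peristaltic tubing pump, fixed: light grey case 200 (x) x 160 mm (y), flat deck 97 mm above the bench. Origin: centre of its underside; -x is the front with display and dial, roughly towards the robot. On the deck: roller head, diameter 64 mm, top 29 mm above the deck, centred at x +5, y +22 mm; on its -y side the track arm.
- finger_post (a point): On the axis of the upright black finger post at the track arm's free end, 140 mm above the bench. The post is round, diameter 14 mm, from 115 to 163 mm above the bench; pinch it from above or push it. At rest it is at x -65, y -27 mm in the pump's frame. Axes are the arm's (at rest, the pump's).
- pivot_axis (a point): Point on the vertical axis on which the track arm turns, 140 mm above the bench, at x +68, y -27 mm in the pump's frame; the post moves on a circle of radius 133 mm about it.
- track_arm (a joint): Angle of the sprung bar beside the rollers. 0 = closed, at rest; grows as the post is pushed away from the rollers (to the pump's -y, counter-clockwise from above). Spring: about 6 N at the post at rest, 10 N at the stop; the ratchet tooth adds up to 3 N before the click. Click near 0.27: if let go beyond it, it springs back to 0.26, partly open. Stop, fully open, at 0.42 rad (post moved 55 mm).
- pawl (a joint): Travel of the sprung plunger pawl behind the rollers, m: 0 = fully out, towards the arm's ratchet tooth; up to about 0.004 as the tooth pushes it back, then it drops to 0 again behind the tooth (the click). It need not be touched; pulling its small knob would release the arm.
- tip_box: Orange pipette-tip box full of clear tips, 120 x 82 x 64 mm, loose, beyond the work, to the right. Origin at the centre of its underside. To be left alone.
- tube_rack: Blue rack for small tubes, 125 x 85 x 30 mm (39 mm with tube caps), loose, beyond the work, to the left. Origin at the centre of its underside. To be left alone.
- timer: Small flat white bench timer, 62 x 78 x 18 mm, loose, lying beyond the bottle, between tip box and tube rack. Origin at the centre of its underside. To be left alone.

How it is judged:
By the outcome, as a careful person would: the job done as asked, in the order asked, and still so for the second after the job is handed in, while the arm keeps its last pose, push and grip.
It also fails if it takes over 58 s, if anything falls off the work surface, if the arm or the gripper's body presses on something with over 40 N, if the wrist force passes 120 N, or if a joint passes its speed limit or range.

### The arm

A 6-joint arm with a two-finger parallel gripper is mounted at the origin on the work surface. World frame = base frame: x ahead of the robot, y to its left, z up, the work surface at z = 0. Lengths are in m, angles in rad, forces in N, time in s.
With the tool pointing down it reaches from about 0.225 to 0.875 m from the base axis. Payload 3.4 kg.
Tool frame: the origin (TCP) lies midway between the tips of the shut fingers; the grasp point (between the pads) lies 19 mm behind it (pinch_z is the distance from the TCP to the grasp point, in m); z points along the fingers, y is the line along which they close (so a half turn about z gives the same grasp; the last joint's range is limited). The gripper opens to 85 mm and grips with 20 to 120 N. Pads are 22 mm wide; open, the fingers measure 114 mm over their backs; the gripper's body (76 mm by 85 mm) begins 54 mm behind the grasp point. The pads swing forward as they close: fully open they stand 13 mm farther back than shut.
Start: joints at [-1.39, 0.276, 1.505, -0, 1.361, -0.121], TCP at [0.171, -0.549, 0.231] pointing down, gripper open.
Joint ranges: [-2.89, 2.89], [-0.75, 2.08], [0.22, 2.7], [-1.18, 4.32], [0.11, 2.71], [-2.7, 2.7]. Speed limits (rad/s): [2.57, 2.57, 3.14, 3.14, 3.14, 3.14].

### API

Orientations are given as a unit quaternion [w, x, y, z].
In Python, from rig import get_state, get_image, sign_off, pinch_z gives the robot as it stands.
- The arm moves only by the tool send_rows, never from a script. Its argument "steps" is one flat list of numbers, 5 for each row, row after row: the gripper's target within -1 to 1 (fully open at 1, half-way at 0, shut at -1), then the shift along the tool's x, y, z in cm, then the turn about the tool's z in degrees. In form: [gripper, x, y, z, roll, gripper, x, y, z, roll, ...]. A call has 1 to 12 rows; each row shifts and turns the commanded pose from where the row before left it, along the tool's axes as they then stand; what a row does not reach is not made up. A row lasts 1/10 s, in which the tool goes at most 50 mm and 8.59 degrees, less where a joint would pass 70% of its speed; a pose out of reach is approached as far as the arm can. A call is refused whole if a number of a shift passes 5 or a number of a turn 8.59, either way. A call with a gripper value outside its range is refused whole. The fingers move at their own pace and stop on an object; "newtons" is the grip in N (left out, the last holds). Time passes only in rows, so rows that do not move let the fingers close. It gives the time, the measured TCP pose, the force, the opening and the grip force at its end, in the units of the state.
- get_state(): the state, without advancing time (a new reading comes with each control period).
- get_image(name): name is "scene" or "side" or "wrist"; returns a dict with "color" (400x640x3 uint8, red, green, blue), "mtx" (3x3 intrinsics, pixels), "T" (4x4, takes a point from camera to world coordinates); the wrist camera has in their place "mount" (4x4, takes a point from camera to tool coordinates, whose origin is the TCP and whose axes are the flange's). Camera axes: x right, y down, z forward; pixel columns grow to the right and rows downward; lengths in m; the calibration is good to about 2 mm. A picture is of the moment at which its call begins: read the wrist's pose just before it. There is no depth.
- sign_off(): hands the job in; it is judged then, once.
The state is a dict: "clock": time; "qpos": joint angles; "qd": joint speeds; "effort": joint torques, N m; "position": TCP position; "ee_rot": TCP orientation; "contact_force": force on the tool from outside, world axes, zero at the start; "moment": the same for the moment, N m; "width": finger opening in m; "gripper_force": force on a finger pad.
Only numpy, scipy, OpenCV 4.12 (cv2) and the standard library are available. Lean on these libraries where they do the work, as an engineer would, in place of code of your own. Each camera call takes 0.05 s, during which the arm holds its last target. There are 200 camera calls.

## Working session

There is one attempt and no reset: what is moved stays moved. The work goes in short steps, Python scripts to look and compute and a tool call to move; the robot and the scene stay as the last step left them, time stands still between calls to the robot, and variables do not carry over. Pictures are saved under pics/ and viewed, at most 10 in all, crops included, and the job is handed in when it is done.

Besides the shell and the picture viewer there is one more tool, called after ">>>" in YAML: its name, and indented under it one key for each argument. send_rows: Moves the arm, as the interface text tells. Its arguments: {"type":"object","properties":{"steps":{"type":"array"},"newtons":{"type":"number"}},"required":["steps"]}

```bash
mkdir -p pics; python3 - <<'E'
from rig import get_state,get_image,pinch_z
import cv2,numpy as np
print(get_state(),pinch_z)
for n in("scene","side"):
    i=get_image(n);cv2.imwrite(f"pics/{n}0.png",i["color"][:,:,::-1]);np.savez(f"{n}0.npz",**i);print(n,i["mtx"].tolist(),i["T"].round(3).tolist())
i=get_image("wrist");print(i["mount"].round(4).tolist())
E
```

```text
{'clock': 0.0, 'qpos': array([-1.38997485e+00,  2.76598418e-01,  1.50615216e+00, -3.38500740e-05,
        1.36068290e+00, -1.20998430e-01]), 'qd': array([-0.00029382, -0.00150632,  0.0012474 ,  0.00046972,  0.00029868,
       -0.00120627]), 'effort': array([ 2.14428687e-04, -4.16784239e+01, -2.45808238e+01,  2.04763496e-04,
        1.13024900e-02,  9.69722436e-06]), 'position': array([ 0.17081104, -0.54848476,  0.23043017]), 'ee_rot': array([-9.19505971e-04,  9.88633735e-01,  1.50341250e-01, -4.40689908e-05]), 'contact_force': array([0.27332103, 0.82400625, 0.17163218]), 'moment': array([ 0.00389568, -0.00507079,  0.03132895]), 'gripper_force': 0.0, 'width': 0.08543258977420624} 0.0187
scene [[373.735032518583, 0.0, 320.9271534036126], [0.0, 373.735032518583, 199.23929334309767], [0.0, 0.0, 1.0]] [[-0.75, 0.393, -0.533, 1.004], [0.662, 0.457, -0.594, 0.433], [0.01, -0.798, -0.603, 0.558], [0.0, 0.0, 0.0, 1.0]]
side [[388.7714567393494, 0.0, 317.9011247967398], [0.0, 388.7714567393494, 201.51843023682716], [0.0, 0.0, 1.0]] [[-0.967, -0.177, 0.185, 0.457], [-0.256, 0.701, -0.666, 0.555], [-0.011, -0.691, -0.723, 0.726], [0.0, 0.0, 0.0, 1.0]]
[[-0.0011, -0.9524, -0.3048, 0.0789], [1.0, -0.001, -0.0004, 0.0008], [0.0001, -0.3048, 0.9524, -0.1421], [0.0, 0.0, 0.0, 1.0]]
```

View pics/scene0.png

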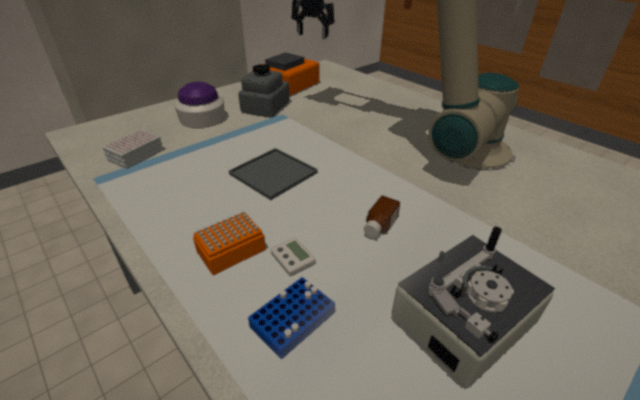

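View pics/side0.png

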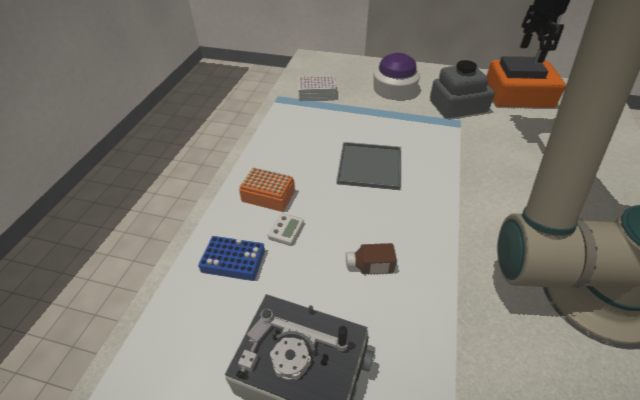

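The tray is at the right (scene corners about (275,150), (317,172), (273,197), (230,172)). The bottle is at (383,215) with its cap at (372,229). The pump is at the left, with the post top at (497,230) in scene and (343,330) in side.

```bash
cat > h.py <<'E'
import numpy as np,cv2
def ray(i,p):
    d=np.linalg.inv(i["mtx"])@[p[0],p[1],1];d=i["T"][:3,:3]@d;return i["T"][:3,3],d/np.linalg.norm(d)
def plane(i,p,z):
    o,d=ray(i,p);return o+d*(z-o[2])/d[2]
def tri(a,p,b,q):
    o,d=ray(a,p);O,D=ray(b,q);s,t=np.linalg.lstsq(np.c_[d,-D],O-o,rcond=None)[0]
    return (o+d*s+O+D*t)/2,np.linalg.norm(o+d*s-O-D*t)
def blob(m,lo,box):
    x0,y0,x1,y1=box;k=np.zeros_like(m);k[y0:y1,x0:x1]=m[y0:y1,x0:x1]
    c=max(cv2.findContours(k,cv2.RETR_EXTERNAL,cv2.CHAIN_APPROX_NONE)[0],key=cv2.contourArea);return c
E
python3 - <<'E'
from h import *
S=dict(np.load("scene0.npz"));D=dict(np.load("side0.npz"))
def cen(c): return cv2.minAreaRect(c)
bb={"S":(355,185,410,245),"D":(340,235,405,285)}
R={}
for n,i,tb in(("S",S,(220,140,325,205)),("D",D,(330,135,410,195))):
    hsv=cv2.cvtColor(i["color"],cv2.COLOR_RGB2HSV);h,s,v=cv2.split(hsv)
    body=((s>110)&((h<15)|(h>170))&(v<170)).astype(np.uint8)*255
    c=blob(body,0,bb[n]);bx=cv2.boxPoints(cen(c));R[n]=cv2.minAreaRect(c)[0]
    print(n,"body",cv2.contourArea(c),bx.round(1).tolist(),[plane(i,p,0.05).round(3)[:2].tolist() for p in bx], "cen@.03",plane(i,R[n],.03).round(3))
    dark=((v<110)&(s<90)).astype(np.uint8)*255
    c=blob(dark,0,tb);ap=cv2.approxPolyDP(cv2.convexHull(c),6,True)[:,0]
    print("tray",ap.tolist(),[plane(i,p,0.010).round(3)[:2].tolist() for p in ap])
print("bodytri",tri(S,R["S"],D,R["D"]))
print("cap",tri(S,(372,229),D,(351,261)))
print("posttop",tri(S,(497,230),D,(343,330)), plane(S,(497,230),.163),plane(D,(343,330),.163))
# deck corners
print("deck S",[plane(S,p,.097).round(3)[:2].tolist() for p in((476,236),(553,292),(398,292),(472,362))])
print("deck D",[plane(D,p,.097).round(3)[:2].tolist() for p in((266,297),(368,341),(229,375))])
for n,i,b in(("S",S,(340,175,430,255)),("P",S,(380,210,570,390)),("d",D,(330,225,420,295)),("e",D,(210,280,400,400))):
    c=i["color"][b[1]:b[3],b[0]:b[2],::-1];cv2.imwrite(f"pics/c{n}.png",cv2.resize(c,(395,290),interpolation=cv2.INTER_CUBIC))
m=[cv2.imread(f"pics/c{n}.png") for n in"SPde"];cv2.imwrite("pics/mont.png",np.vstack([np.hstack(m[:2]),np.hstack(m[2:])]))
E
```

```text
S body 542.0 [[364.79998779296875, 219.39999389648438], [378.6000061035156, 191.8000030517578], [399.79998779296875, 202.39999389648438], [386.0, 230.0]] [[0.532, 0.046], [0.434, -0.002], [0.429, 0.056], [0.523, 0.097]] cen@.03 [0.461 0.036 0.03 ]
tray [[317, 170], [272, 199], [229, 174], [274, 148]] [[0.441, -0.213], [0.609, -0.185], [0.632, -0.35], [0.458, -0.387]]
D body 469.0 [[357.0, 245.0], [394.0, 245.0], [394.0, 261.0], [357.0, 261.0]] [[0.514, 0.038], [0.436, 0.018], [0.431, 0.06], [0.506, 0.079]] cen@.03 [0.472 0.034 0.03 ]
tray [[343, 144], [399, 147], [399, 189], [337, 183]] [[0.628, -0.351], [0.466, -0.377], [0.445, -0.201], [0.608, -0.183]]
bodytri (array([0.47173966, 0.04290728, 0.04075725]), np.float64(0.001591409012136181))
cap (array([0.520434  , 0.06098696, 0.02418499]), np.float64(0.00474116991606812))
posttop (array([0.49441799, 0.28750402, 0.16179031]), np.float64(0.0005407639833079475)) [0.49580671 0.28766327 0.163     ] [0.49434868 0.2883758  0.163     ]
deck S [[0.456, 0.246], [0.481, 0.393], [0.664, 0.235], [0.68, 0.371]]
deck D [[0.647, 0.23], [0.454, 0.266], [0.656, 0.375]]
```

View pics/mont.png

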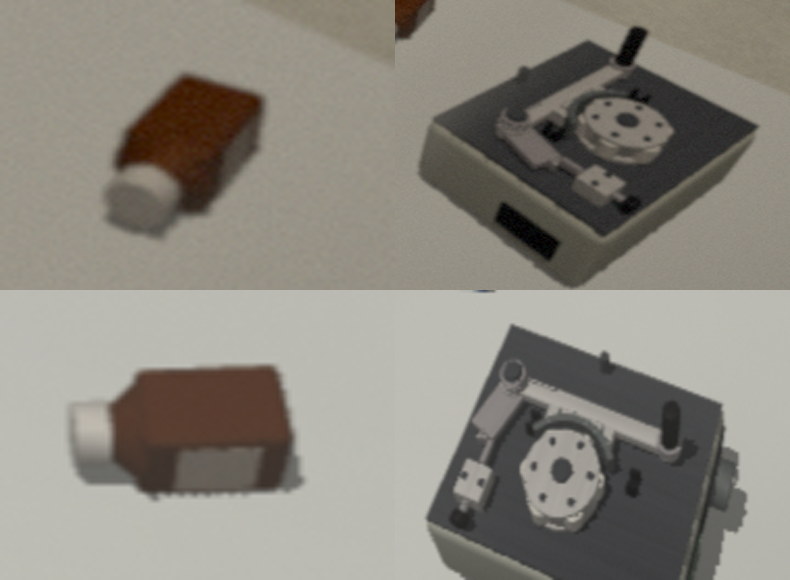

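The crops show the bottle lying with its cap towards +x, the arm bar at rest and the black post at the pump's front. The tool can only stay pointing down, so I'll pinch just the end of the cap and let the bottle swing down when it's lifted.

```bash
python3 - <<'E'
from h import *
S=dict(np.load("scene0.npz"));D=dict(np.load("side0.npz"))
f=lambda p:(330+p[0]/4.39,225+(p[1]-290)/4.14)
g=lambda p:(340+p[0]/4.39,175+p[1]/3.625)
tl,tr,br,bl=[plane(D,f(p),.05)[:2] for p in((138,372),(272,367),(290,437),(150,445))]
print("side top face",tl,tr,br,bl,"lens",np.linalg.norm(tl-tr),np.linalg.norm(tr-br),np.linalg.norm(bl-br))
for a,b in((tr,tl),(br,bl)): print("yaw",np.degrees(np.arctan2(*(b-a)[::-1])))
e=[plane(S,g(p),.05)[:2] for p in((185,75),(262,98))];print("scene base edge",e,np.linalg.norm(e[0]-e[1]),"yaw",np.degrees(np.arctan2(*(e[1]-e[0])[::-1]))-90)
# pump yaw from bar: pivot knob & post
piv=tri(S,(380+515/395*190*1,210+118/290*180) if 0 else (380+(515-395)*190/395,210+118*180/290),D,(210+513*190/395-0,280+(375-290)*120/290))
print("pivot knob",piv)
E
```

```text
side top face [0.50448306 0.03471934] [0.44088873 0.01509739] [0.42688834 0.05735092] [0.49063843 0.07870408] lens 0.06655268077285105 0.044512594475077195 0.06723118382422939
yaw 17.147539404966018
yaw 18.518334073405065
scene base edge [array([0.4397345 , 0.01376297]), array([0.42800443, 0.05533365])] 0.043193930998338445 yaw 15.757566468425168
pivot knob (array([ 0.27084325,  0.0757303 , -0.21926983]), np.float64(0.14895976729969265))
```

>>> send_rows:
  steps: [1,3.3,-3.0,0,0,1,3.3,-3.0,0,0,1,3.3,-3.0,0,0,1,3.3,-3.0,0,0,1,3.3,-3.0,0,0,1,3.3,-3.0,0,0,1,3.3,-3.0,0,0,1,3.3,-3.0,0,0,1,3.3,-3.0,0,0,1,3.3,-3.0,0,0,1,3.3,-3.0,0,0,1,3.3,-3.0,0,0]
  newtons: 20

```text
clock: 1.35
position: [0.4424, -0.0858, 0.2313]
ee_rot: [0.0, 0.989, 0.15, 0.0]
contact_force: [0.9, -0.2, -0.7]
width: 0.0851
gripper_force: 0.0
```

>>> send_rows:
  steps: [1,3.3,-3.0,0,0,1,3.3,-3.0,0,0,1,3.3,-3.0,2,0,1,3.3,-3.0,4,0,1,0,0,4,0,1,0,0,0,0,1,0,0,0,0]

```text
clock: 2.05
position: [0.5281, 0.0597, 0.1377]
ee_rot: [-0.0, 0.989, 0.15, -0.001]
contact_force: [0.1, -0.8, 0.0]
width: 0.0853
gripper_force: 0.0
```

```bash
python3 - <<'E'
from h import *
from rig import *
from scipy.spatial.transform import Rotation as Ro
s=get_state();i=get_image("wrist")
q=s["ee_rot"];R=Ro.from_quat([q[1],q[2],q[3],q[0]]).as_matrix()
T=np.eye(4);T[:3,:3]=R;T[:3,3]=s["position"];i["T"]=T@i["mount"];np.savez("w1.npz",color=i["color"],mtx=i["mtx"],T=i["T"])
print(s["clock"],s["position"],R[:2,:2].round(3).tolist(),s["contact_force"].round(2));cv2.imwrite("pics/w1.png",i["color"][:,:,::-1])
S=dict(np.load("scene0.npz"));D=dict(np.load("side0.npz"))
print("pivot",tri(S,(437.7,283.2),D,(266.8,315.2)))
E
```

```text
2.05 [0.52805986 0.05969891 0.13770888] [[0.955, 0.297], [0.297, -0.955]] [ 0.14 -0.84  0.02]
pivot (array([0.62608974, 0.27550819, 0.12399568]), np.float64(0.001537533916256278))
```

View pics/w1.png

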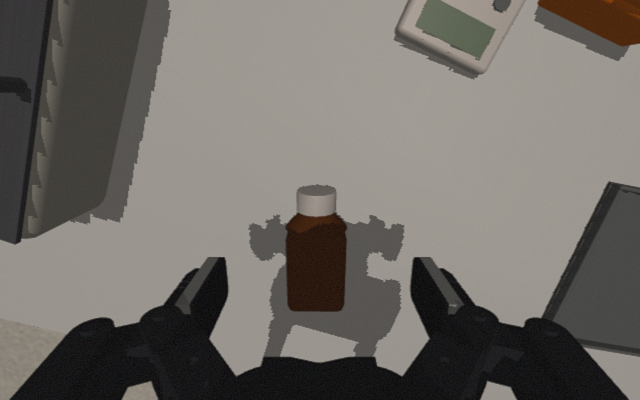

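The wrist view shows the bottle in line with the tool, cap end at about (316,187), cap columns 297–336, body down to row 310.

```bash
python3 - <<'E'
from h import *
W=dict(np.load("w1.npz"));p0=np.array([0.52806,0.0597])
Rt=np.array([[.955,.297],[.297,-.955]])
for n,p,z in(("cap end",(316.5,187),.03),("cap L",(297,200),.025),("cap R",(336,200),.025),("cap/shoulder",(316,214),.042),("baseL",(288,308),.05),("baseR",(344,308),.05)):
    w=plane(W,p,z)[:2];print(n,w.round(4),"tool offset mm",(Rt.T@(w-p0)*1000).round(1))
E
```

```text
cap end [0.5358 0.0634] tool offset mm [ 8.5 -1.2]
cap L [0.5187 0.0754] tool offset mm [ -4.3 -17.7]
cap R [0.5285 0.0439] tool offset mm [-4.3 15.2]
cap/shoulder [0.5175 0.058 ] tool offset mm [-10.5  -1.5]
baseL [0.4311 0.0565] tool offset mm [-93.5 -25.8]
baseR [0.4454 0.0107] tool offset mm [-93.5  22.2]
```

>>> send_rows:
  steps: [1,0.7,-0.1,3.5,0,1,0.7,0,3.5,0,1,0,0,3.0,0,1,0,0,2.0,0,1,0,0,0.7,0,1,0,0,0,0,-1,0,0,0,0,-1,0,0,0,0,-1,0,0,0,0,-1,0,0,0,0,-1,0,0,0,0,-1,0,0,0,0]

```text
clock: 3.3
position: [0.542, 0.0651, 0.0111]
ee_rot: [0.0, 0.989, 0.15, 0.0]
contact_force: [-0.0, -0.1, 1.1]
width: -0.0
gripper_force: 0.4
```

>>> send_rows:
  steps: [-1,0,0,0,0,-1,0,0,0,0,-1,0,0,-0.5,0,-1,0,0,-1,0,-1,0,0,-1,0,-1,0,0,-1.5,0,-1,0,0,-2,0,-1,0,0,-2,0,-1,0,0,-2,0,-1,0,0,-2,0,-1,0,0,-1,0,-1,0,0,0,0]

```text
clock: 4.5
position: [0.5427, 0.0649, 0.1429]
ee_rot: [0.0, 0.989, 0.15, 0.002]
contact_force: [0.2, 1.1, -1.1]
width: 0.0001
gripper_force: 0.0
```

```bash
cat >> h.py <<'E'
def look(tag):
    from rig import get_state,get_image
    from scipy.spatial.transform import Rotation as Ro
    s=get_state();i=get_image("wrist");d=get_image("side");c=get_image("scene")
    q=s["ee_rot"];T=np.eye(4);T[:3,:3]=Ro.from_quat([q[1],q[2],q[3],q[0]]).as_matrix();T[:3,3]=s["position"];i["T"]=T@i.pop("mount")
    for n,k in(("w",i),("d",d),("s",c)): np.savez(n+tag+".npz",**k)
    def crop(k):
        v=np.linalg.inv(k["T"])@[*s["position"],1];u=k["mtx"]@v[:3];x,y=int(u[0]/u[2]),int(u[1]/u[2]);print("crop centre",x,y)
        x0=min(max(x-75,0),490);y0=min(max(y-75,0),250);print("origin",x0,y0);return cv2.resize(k["color"][y0:y0+150,x0:x0+150],(300,300),interpolation=cv2.INTER_CUBIC)
    im=np.hstack([crop(d),crop(c)]);w=cv2.resize(i["color"],(480,300))
    im=np.vstack([im,np.hstack([w,np.zeros((300,120,3),np.uint8)])]);cv2.imwrite(f"pics/{tag}.png",im[:,:,::-1])
    print({k:np.round(v,4).tolist() for k,v in s.items() if k in("clock","position","contact_force","width","gripper_force")})
E
python3 -c "from h import *;look('l1')"
```

```text
crop centre 342 223
origin 267 148
crop centre 372 189
origin 297 114
{'clock': 4.5, 'position': [0.5427, 0.0649, 0.1429], 'contact_force': [0.2081, 1.111, -1.1271], 'gripper_force': 0.0, 'width': 0.0001}
```

View pics/l1.png

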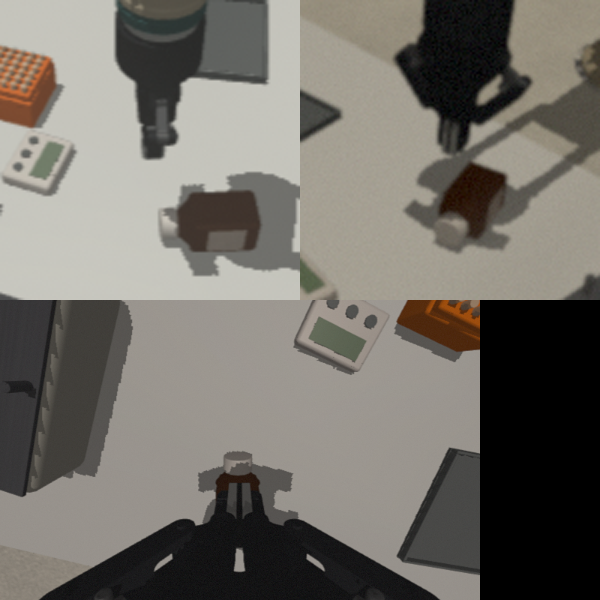

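The fingers closed on nothing and lifted past the cap: the bottle is still lying there, cap end at about wrist pixel (316,204). I'll re-measure it and take more overlap.

```bash
python3 - <<'E'
from h import *
W=dict(np.load("wl1.npz"));p0=np.array([0.5427,.0649]);Rt=np.array([[.955,.297],[.297,-.955]])
hsv=cv2.cvtColor(W["color"],cv2.COLOR_RGB2HSV);h,s,v=cv2.split(hsv)
cv2.imwrite("pics/x.png",cv2.resize(W["color"][180:280,260:380,::-1],(480,400)))
for col in(305,316,327): print(col,[(r,int(v[r,col]),int(s[r,col])) for r in range(194,250,3)])
for n,p,z in(("cap end top",(316,203),.042),("cap end mid",(316,203),.03)):
    w=plane(W,p,z)[:2];print(n,w.round(4),(Rt.T@(w-p0)*1000).round(1))
E
```

```text
305 [(194, 153, 20), (197, 154, 22), (200, 153, 20), (203, 103, 25), (206, 92, 19), (209, 93, 25), (212, 105, 24), (215, 132, 27), (218, 134, 27), (221, 138, 30), (224, 137, 28), (227, 139, 28), (230, 89, 26), (233, 40, 153), (236, 40, 159), (239, 41, 174), (242, 42, 134), (245, 59, 48), (248, 65, 20)]
316 [(194, 155, 18), (197, 154, 20), (200, 150, 20), (203, 91, 28), (206, 93, 30), (209, 93, 27), (212, 94, 27), (215, 164, 28), (218, 90, 25), (221, 85, 27), (224, 84, 27), (227, 84, 30), (230, 87, 26), (233, 82, 22), (236, 42, 158), (239, 43, 172), (242, 41, 168), (245, 39, 7), (248, 30, 0)]
327 [(194, 154, 20), (197, 155, 18), (200, 154, 22), (203, 93, 25), (206, 94, 27), (209, 95, 24), (212, 97, 24), (215, 142, 27), (218, 84, 27), (221, 83, 28), (224, 83, 25), (227, 83, 25), (230, 84, 27), (233, 43, 125), (236, 43, 154), (239, 36, 191), (242, 42, 146), (245, 71, 14), (248, 70, 7)]
cap end top [0.54   0.0655] [-2.4 -1.4]
cap end mid [0.5362 0.0644] [-6.4 -1.5]
```

View pics/x.png

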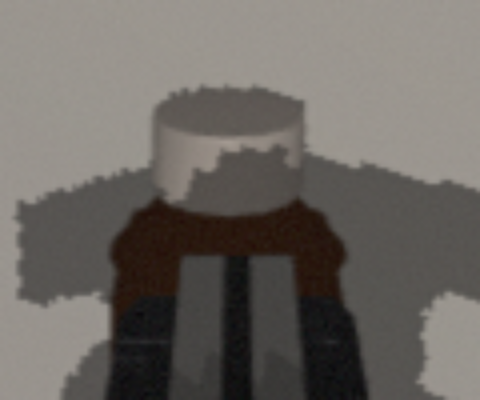

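The wrist camera sees the cap's end face: row 202 is its lower edge and row 213 its upper edge. My earlier estimate used the wrong height for that row.

```bash
python3 - <<'E'
from h import *
Rt=np.array([[.955,.297],[.297,-.955]]);p0=np.array([0.5427,.0649])
W=dict(np.load("wl1.npz"));V=dict(np.load("w1.npz"));D=dict(np.load("dl1.npz"))
hsv=cv2.cvtColor(V["color"],cv2.COLOR_RGB2HSV);print([(r,int(hsv[r,316,2]),int(hsv[r,316,1])) for r in range(182,222,2)])
def pr(n,i,p,z):
    w=plane(i,p,z)[:2];print(n,w.round(4),(Rt.T@(w-p0)*1000).round(1))
pr("now top",W,(316,213.5),.042);pr("now bot",W,(316,202),.008)
for r in(186,195,197):pr("w1 %d"%r,V,(316,r),.042 if r>190 else .008)
pr("w1 shoulder",V,(316,214),.042);pr("now shoulder",W,(316,234),.042)
# side: cap end at crop x160..: px
pr("side cap end",D,(267+161/2,148+222/2),.025);pr("side base top L",D,(267+252/2,148+191/2),.05);pr("side base top R",D,(267+260/2,148+228/2),.05)
E
```

```text
[(182, 157, 19), (184, 117, 20), (186, 90, 25), (188, 94, 24), (190, 97, 32), (192, 96, 27), (194, 99, 23), (196, 154, 26), (198, 158, 27), (200, 156, 29), (202, 156, 28), (204, 155, 30), (206, 156, 28), (208, 155, 30), (210, 154, 28), (212, 152, 27), (214, 154, 28), (216, 128, 46), (218, 71, 180), (220, 69, 188)]
now top [0.5313 0.0629] [-11.5  -1.4]
now bot [0.5301 0.0627] [-12.7  -1.7]
w1 186 [0.5306 0.0624] [-12.3  -1.2]
w1 195 [0.5328 0.0627] [-10.1  -0.9]
w1 197 [0.5312 0.0622] [-11.8  -0.9]
w1 shoulder [0.5175 0.058 ] [-26.1  -0.9]
now shoulder [0.5139 0.0575] [-29.7  -1.5]
side cap end [0.5287 0.0612] [-14.5  -0.6]
side base top L [0.4387 0.0143] [-114.3   17.5]
side base top R [0.4245 0.0606] [-114.1  -31. ]
```

>>> send_rows:
  steps: [1,-0.9,-0.1,0,0,1,0,0,0,0,1,0,0,0,0,1,0,0,0,0,1,0,0,2,0,1,0,0,3.5,0,1,0,0,3.5,0,1,0,0,3.0,0,1,0,0,1.2,0,1,0,0,0,0,1,0,0,0,0]

```text
clock: 5.75
position: [0.5339, 0.0632, 0.0097]
ee_rot: [0.0, 0.989, 0.15, 0.001]
contact_force: [0.2, 0.3, 0.2]
width: 0.0851
gripper_force: 0.0
```

>>> send_rows:
  steps: [-1,0,0,0,0,-1,0,0,0,0,-1,0,0,0,0,-1,0,0,0,0,-1,0,0,0,0,-1,0,0,0,0,-1,0,0,0,0,-1,0,0,0,0]

```text
clock: 6.55
position: [0.5337, 0.0633, 0.0093]
ee_rot: [0.0, 0.989, 0.15, 0.001]
contact_force: [1.0, 1.8, 3.5]
width: 0.0329
gripper_force: 19.8
```

>>> send_rows:
  steps: [-1,0,0,-0.5,0,-1,0,0,-1,0,-1,0,0,-1.5,0,-1,0,0,-2,0,-1,0,0,-2,0,-1,0,0,-2,0,-1,0,0,-2,0,-1,0,0,-2,0,-1,0,0,-2,0,-1,0,0,-1,0,-1,0,0,0,0,-1,0,0,0,0]

```text
clock: 7.75
position: [0.532, 0.0632, 0.1682]
ee_rot: [-0.0, 0.989, 0.15, -0.001]
contact_force: [-0.3, -0.2, -1.9]
width: 0.0327
gripper_force: 23.0
```

```bash
python3 -c "from h import *;look('l2')"
```

```text
crop centre 348 215
origin 273 140
crop centre 376 176
origin 301 101
{'clock': 7.75, 'position': [0.532, 0.0632, 0.1682], 'contact_force': [-0.2654, -0.2082, -1.8992], 'gripper_force': 23.0324, 'width': 0.0327}
```

View pics/l2.png

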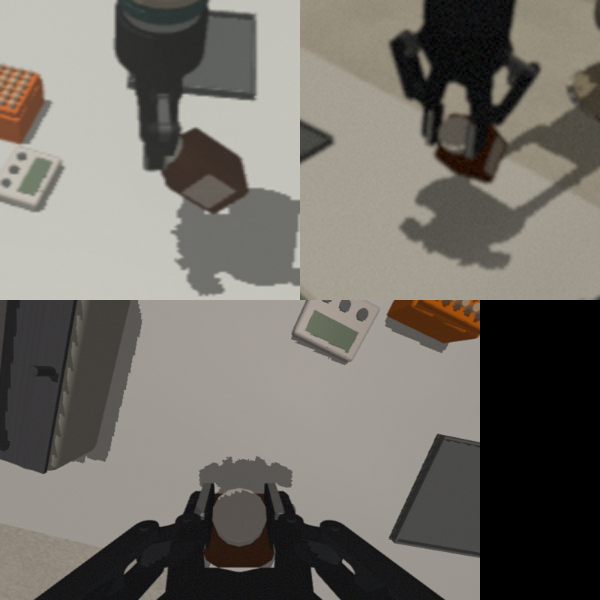

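The bottle is held by the cap and has swung partly down, about 45°. I'll carry it over the tray and see whether it settles further.

>>> send_rows:
  steps: [-1,-0.5,1.5,0,0,-1,-1.0,3.4,0,0,-1,-1.0,3.8,0,0,-1,-1.0,3.8,0,0,-1,-1.0,3.8,0,0,-1,-1.0,3.8,0,0,-1,-1.0,3.8,0,0,-1,-1.0,3.8,0,0,-1,-1.0,3.4,0,0,-1,-0.6,1.9,0,0,-1,0,0,0,0,-1,0,0,0,0]

```text
clock: 9.1
position: [0.5433, -0.2785, 0.1683]
ee_rot: [-0.001, 0.989, 0.15, -0.001]
contact_force: [-0.3, 0.3, -2.6]
width: 0.0332
gripper_force: 23.0
```

```bash
python3 -c "from h import *;look('l3')"
```

```text
crop centre 372 116
origin 297 41
crop centre 267 118
origin 192 43
{'clock': 9.1, 'position': [0.5433, -0.2785, 0.1683], 'contact_force': [-0.285, 0.3374, -2.6117], 'gripper_force': 23.0163, 'width': 0.0332}
```

View pics/l3.png

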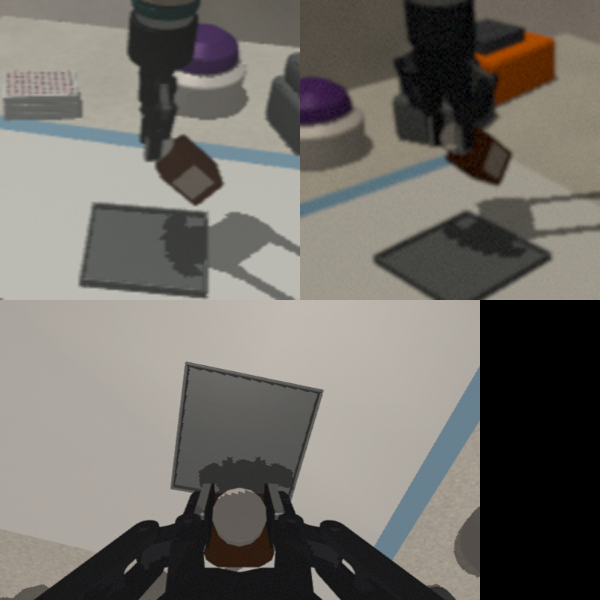

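It's stuck at roughly 45° because of pad friction. I'll use the tray's near rim to finish: align the tool with the tray, lower until the base edge is just above the floor, then draw the cap back over the base with the edge against the rim.

>>> send_rows:
  steps: [-1,0,0,2,5,-1,0,0,2,4.3,-1,0,0,2,0,-1,0,0,1,0,-1,0,0,0,0,-1,0,0,0,0]

```text
clock: 9.85
position: [0.5446, -0.2786, 0.0996]
ee_rot: [0.0, 0.998, 0.07, 0.0]
contact_force: [0.6, -0.8, -2.4]
width: 0.0324
gripper_force: 23.0
```

```bash
python3 - <<'E'
from h import *
look('l4')
D=dict(np.load("dl4.npz"));S=dict(np.load("sl4.npz"))
for n,i,b in(("d",D,(300,90,450,200)),("s",S,(200,80,350,190))):
    cv2.imwrite(f"pics/{n}.png",cv2.resize(i["color"][b[1]:b[3],b[0]:b[2],::-1],(400,293),interpolation=cv2.INTER_CUBIC))
cv2.imwrite("pics/m4.png",np.hstack([cv2.imread("pics/d.png"),cv2.imread("pics/s.png")]))
E
```

```text
crop centre 369 138
origin 294 63
crop centre 268 143
origin 193 68
{'clock': 9.85, 'position': [0.5446, -0.2786, 0.0996], 'contact_force': [0.6278, -0.8113, -2.4145], 'gripper_force': 23.0212, 'width': 0.0324}
```

View pics/m4.png

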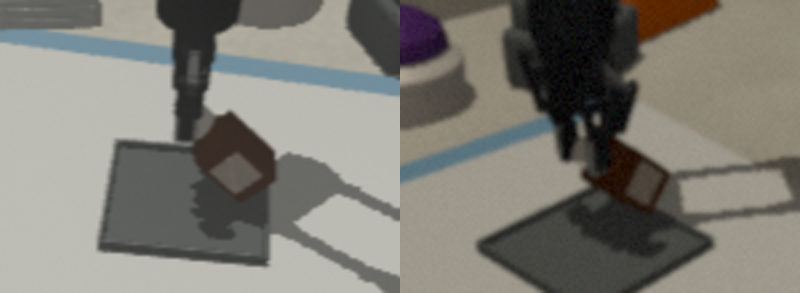

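The base still points down towards the near side of the tray; in the side half the +y base corners are at about (275,178) and (238,203), in the scene half at (668,180) and (655,210). I'll triangulate the tilt from these.

```bash
python3 - <<'E'
from h import *
D=dict(np.load("dl4.npz"));S=dict(np.load("sl4.npz"))
sd=lambda p:(300+p[0]*.375,90+p[1]*.375);ss=lambda p:(200+(p[0]-400)*.375,80+p[1]*.375)
u,e1=tri(D,sd((275,178)),S,ss((668,180)));l,e2=tri(D,sd((238,203)),S,ss((655,210)))
print(u.round(3),e1.round(4),l.round(3),e2.round(4),np.linalg.norm(u-l),"elev",np.degrees(np.arctan2(u[2]-l[2],np.hypot(*(u-l)[:2]))))
p=np.array([.541,-.279,.115]);m=(u+l)/2;print("base mid rel pivot",m-p)
E
```

```text
[ 0.449 -0.272  0.059] 0.003 [ 0.481 -0.252  0.041] 0.0042 0.041588132284226524 elev 24.71838375089748
base mid rel pivot [-0.07573633  0.01701909 -0.06514474]
```

>>> send_rows:
  steps: [-1,0,0,1,0,-1,0,0,0.8,0,-1,0,0,0.4,0,-1,0,0,0,0]

```text
clock: 10.4
position: [0.5438, -0.2787, 0.0762]
ee_rot: [-0.0, 0.998, 0.07, -0.0]
contact_force: [-0.6, 0.6, -0.8]
width: 0.0328
gripper_force: 23.0
```

>>> send_rows:
  steps: [-1,-0.7,0,0,0,-1,-0.7,0,0,0,-1,-0.7,0,0,0,-1,0,0,0,0]

```text
clock: 10.8
position: [0.5252, -0.2828, 0.0791]
ee_rot: [0.001, 0.998, 0.069, 0.003]
contact_force: [4.3, 2.1, 2.8]
width: 0.0329
gripper_force: 23.9
```

>>> send_rows:
  steps: [-1,-0.5,0,0,0,-1,-0.5,0,0,0,-1,0,0,0,0]

```text
clock: 11.1
position: [0.52, -0.2849, 0.0818]
ee_rot: [0.003, 0.998, 0.068, 0.008]
contact_force: [9.7, 4.1, 11.9]
width: 0.033
gripper_force: 27.1
```

>>> send_rows:
  steps: [-1,-0.5,0,0,0,-1,-0.5,0,-0.1,0,-1,0,0,0,0]

```text
clock: 11.4
position: [0.5126, -0.2865, 0.0846]
ee_rot: [0.004, 0.998, 0.068, 0.011]
contact_force: [13.7, 5.9, 18.1]
width: 0.0328
gripper_force: 31.7
```

Contact with the rim. The cap has to rise along an arc, so I'll lift while drawing back.

>>> send_rows:
  steps: [-1,0,0,-0.5,0,-1,0,0,-0.5,0,-1,0,0,0,0]

```text
clock: 11.7
position: [0.5043, -0.2851, 0.0894]
ee_rot: [0.001, 0.998, 0.069, 0.002]
contact_force: [4.2, 1.0, 6.5]
width: 0.0328
gripper_force: 30.7
```

>>> send_rows:
  steps: [-1,-0.5,0,-0.3,0,-1,-0.5,0,-0.3,0,-1,0,0,0,0]

```text
clock: 12.0
position: [0.4928, -0.2862, 0.0942]
ee_rot: [0.0, 0.998, 0.069, -0.0]
contact_force: [3.5, 0.5, 3.0]
width: 0.033
gripper_force: 30.8
```

>>> send_rows:
  steps: [-1,-0.5,0,-0.2,0,-1,-0.5,0,-0.1,0,-1,0,0,0,0]

```text
clock: 12.3
position: [0.4829, -0.2874, 0.097]
ee_rot: [-0.0, 0.998, 0.069, -0.0]
contact_force: [2.7, 1.3, 2.2]
width: 0.0328
gripper_force: 30.8
```

```bash
cat >> h.py <<'E'
def amber(tag):
    from rig import get_state,get_image
    p=get_state()["position"]
    for n in("side","scene"):
        i=get_image(n);np.savez(n[0]+tag+".npz",**i)
        h,s,v=cv2.split(cv2.cvtColor(i["color"],cv2.COLOR_RGB2HSV));m=((s>110)&((h<15)|(h>170))&(v<170)).astype(np.uint8)*255
        u=i["mtx"]@(np.linalg.inv(i["T"])@[*(p-[0,0,.04]),1])[:3];x,y=(u[:2]/u[2]).astype(int)
        c=blob(m,0,(max(x-45,0),max(y-45,0),x+45,y+45));a=cv2.approxPolyDP(cv2.convexHull(c),2,True)[:,0]
        R=np.linalg.inv(i["T"]);q=i["mtx"]@(R@[*(p-[0,0,.05]),1])[:3];q=q[:2]/q[2]
        mo=cv2.moments(c);print(n,"area",cv2.contourArea(c),"hull",a.tolist(),"cen",round(mo["m10"]/mo["m00"],1),round(mo["m01"]/mo["m00"],1),"proj 50mm under TCP",q.round(1))
E
python3 -c "from h import *;amber('a5')"
```

```text
Traceback (most recent call last):
  File "h.py", line 33, in amber
    mo=cv2.moments(c);print(n,"area",cv2.contourArea(c),"hull",a.tolist(),"cen",round(mo["m10"]/mo["m00"],1),round(mo["m01"]/mo["m00"],1),"proj 50mm under TCP",q.round(1))
                                                                                      ~~~~~~~~~^~~~~~~~~~
ZeroDivisionError: float division by zero
```

```bash
python3 - <<'E'
from h import *
d=dict(np.load("sa5.npz"))
E
sed -i 's/(s>110)&((h<15)|(h>170))&(v<170)/(s>75)\&((h<20)|(h>165))\&(v<150)/; s/(max(x-45,0),max(y-45,0),x+45,y+45)/(max(x-60,0),max(y-60,0),x+60,y+60)/; s/np.savez(n\[0\]+tag/np.savez(n+tag/' h.py
python3 -c "from h import *;amber('a5')"
```

```text
side area 202.0 hull [[405, 139], [412, 166], [397, 169], [388, 147]] cen 400.4 150.2 proj 50mm under TCP [390.6 155.2]
scene area 365.5 hull [[296, 132], [301, 135], [308, 150], [300, 162], [286, 155], [280, 141]] cen 292.9 146.9 proj 50mm under TCP [287.2 152.7]
```

```bash
python3 - <<'E'
from h import *
D=dict(np.load("sidea5.npz"));S=dict(np.load("scenea5.npz"))
for a in((412,166),(397,169)):
  for b in((308,150),(300,162),(286,155)):
    p,e=tri(D,a,S,b);print(a,b,p.round(3),round(e,4))
E
```

```text
(412, 166) (308, 150) [ 0.422 -0.271  0.038] 0.0041
(412, 166) (300, 162) [ 0.419 -0.319 -0.015] 0.0149
(412, 166) (286, 155) [ 0.42  -0.372 -0.034] 0.0239
(397, 169) (308, 150) [ 0.46  -0.221  0.069] 0.0141
(397, 169) (300, 162) [ 0.459 -0.263  0.021] 0.003
(397, 169) (286, 155) [ 0.462 -0.308  0.006] 0.0335
```

Tilt is now about 25°, with the lower base edge at the rim. A little more draw-back, then I'll lift, move to the tray centre and press the edge down; below about 15° that rights it.

>>> send_rows:
  steps: [-1,-0.5,0,-0.1,0,-1,-0.5,0,0,0,-1,-0.5,0,0,0,-1,-0.5,0,0,0,-1,0,0,0,0]

```text
clock: 12.95
position: [0.4635, -0.2903, 0.0991]
ee_rot: [0.0, 0.998, 0.07, 0.0]
contact_force: [2.5, 1.9, 9.1]
width: 0.0326
gripper_force: 31.9
```

```bash
python3 -c "from h import *;amber('a6')"
```

```text
side area 147.0 hull [[410, 140], [411, 154], [396, 155], [394, 142]] cen 402.7 148.9 proj 50mm under TCP [398.1 155.1]
scene area 407.5 hull [[300, 131], [306, 136], [309, 152], [297, 161], [287, 155], [283, 137], [287, 133]] cen 294.4 145.4 proj 50mm under TCP [292.2 149.2]
```

>>> send_rows:
  steps: [-1,0,0,-1,0,-1,0,0,-1.5,0,-1,0.3,0,-1.0,0,-1,0.8,0,0,0,-1,1.3,0,0,0,-1,1.5,0,0,0,-1,1.5,0,0,0,-1,1.3,0,0,0,-1,0.8,0,0,0,-1,0.3,0,0,0,-1,0,0,1,0,-1,0,0,1,0]

```text
clock: 14.25
position: [0.5405, -0.2793, 0.1122]
ee_rot: [0.0, 0.998, 0.07, -0.0]
contact_force: [0.3, -0.1, -2.9]
width: 0.0327
gripper_force: 30.9
```

```bash
python3 - <<'E'
from h import *
amber('a7')
from rig import get_state
print(get_state()["position"].round(4),get_state()["contact_force"].round(1))
E
```

```text
side area 185.0 hull [[381, 134], [385, 162], [371, 164], [365, 139]] cen 375.5 144.9 proj 50mm under TCP [369.6 149.4]
scene area 443.0 hull [[280, 137], [285, 141], [291, 159], [278, 169], [268, 163], [262, 144], [266, 140]] cen 274.7 152.5 proj 50mm under TCP [271.2 156. ]
[ 0.539  -0.2784  0.1106] [ 0.7  0.6 -2. ]
```

```bash
python3 - <<'E'
from h import *
D=dict(np.load("sidea7.npz"));S=dict(np.load("scenea7.npz"))
for a,b in(((385,162),(291,159)),((371,164),(278,169))):
    p,e=tri(D,a,S,b);print(p.round(3),round(e,4))
E
```

```text
[ 0.494 -0.257  0.045] 0.0006
[ 0.531 -0.266  0.024] 0.0011
```

>>> send_rows:
  steps: [-1,0,0,0.8,0,-1,0,0,0.6,0,-1,0,0,0.3,0,-1,0,0,0,0]

```text
clock: 14.75
position: [0.5406, -0.2792, 0.0953]
ee_rot: [-0.0, 0.998, 0.07, -0.0]
contact_force: [-0.2, 0.2, -2.9]
width: 0.0328
gripper_force: 30.9
```

>>> send_rows:
  steps: [-1,-0.4,0,0.2,0,-1,-0.4,0,0.1,0,-1,-0.4,0,0.1,0,-1,0,0,0,0]

```text
clock: 15.15
position: [0.5283, -0.281, 0.0919]
ee_rot: [-0.0, 0.998, 0.069, -0.0]
contact_force: [0.1, 0.3, -1.3]
width: 0.0327
gripper_force: 30.9
```

>>> send_rows:
  steps: [-1,-0.4,0,0.1,0,-1,-0.4,0,0.1,0,-1,-0.4,0,0.1,0,-1,0,0,0,0]

```text
clock: 15.55
position: [0.5182, -0.2829, 0.0908]
ee_rot: [0.001, 0.998, 0.069, 0.002]
contact_force: [1.1, 1.2, 7.3]
width: 0.0327
gripper_force: 31.8
```

```bash
python3 - <<'E'
from h import *
amber('a8')
from rig import get_state
print(get_state()["position"].round(4),get_state()["contact_force"].round(1))
E
```

```text
side area 149.0 hull [[388, 142], [389, 157], [373, 157], [372, 143]] cen 380.3 149.9 proj 50mm under TCP [377.3 156. ]
scene area 446.5 hull [[285, 141], [290, 145], [294, 164], [285, 172], [281, 172], [272, 167], [267, 147], [271, 143]] cen 278.9 156.0 proj 50mm under TCP [277.8 159.6]
[ 0.5184 -0.2829  0.0908] [0.2 1.9 6.9]
```

>>> send_rows:
  steps: [-1,-0.4,0,0.1,0,-1,-0.4,0,0.1,0,-1,0,0,0,0]

```text
clock: 15.95
position: [0.5101, -0.2841, 0.0892]
ee_rot: [0.001, 0.998, 0.069, 0.002]
contact_force: [-0.7, 1.3, 9.7]
width: 0.0327
gripper_force: 32.5
```

```bash
python3 - <<'E'
from h import *
amber('a9')
D=dict(np.load("sidea9.npz"));S=dict(np.load("scenea9.npz"))
for n,i,b in(("d",D,(300,70,450,180)),("s",S,(200,70,350,180))):
    cv2.imwrite(f"pics/{n}.png",cv2.resize(i["color"][b[1]:b[3],b[0]:b[2],::-1],(400,293),interpolation=cv2.INTER_CUBIC))
cv2.imwrite("pics/m9.png",np.hstack([cv2.imread("pics/d.png"),cv2.imread("pics/s.png")]))
E
```

```text
side area 149.5 hull [[374, 143], [389, 143], [391, 156], [374, 157]] cen 382.1 150.4 proj 50mm under TCP [380.2 156.6]
scene area 468.5 hull [[272, 143], [288, 142], [292, 145], [294, 166], [285, 172], [272, 167], [269, 146]] cen 279.9 155.9 proj 50mm under TCP [280.  158.9]
```

View pics/m9.png

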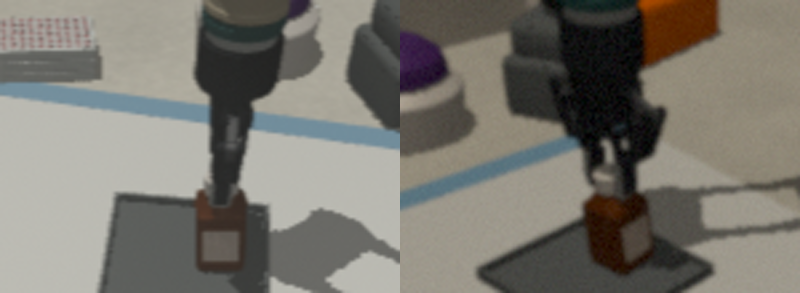

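The bottle is essentially upright on the tray floor: side crop (220,232), inside the tray's near half. I'll ease off the pressure and release.

>>> send_rows:
  steps: [-1,-0.3,0,0.05,0,-1,0,0,0,0,-1,0,0,-0.1,0,-1,0,0,0,0]

```text
clock: 16.45
position: [0.5072, -0.2847, 0.0887]
ee_rot: [0.001, 0.998, 0.07, 0.001]
contact_force: [-0.5, 1.6, 7.5]
width: 0.033
gripper_force: 32.3
```

>>> send_rows:
  steps: [-0.1,0,0,0,0,0,0,0,0,0,0.1,0,0,0,0,0.3,0,0,0,0,0.6,0,0,0,0,1,0,0,0,0,1,0,0,0,0]

```text
clock: 17.15
position: [0.5064, -0.2842, 0.0873]
ee_rot: [0.0, 0.998, 0.07, -0.0]
contact_force: [-0.5, 0.4, 0.1]
width: 0.0853
gripper_force: 0.0
```

>>> send_rows:
  steps: [1,0,0,-1,0,1,0,0,-2,0,1,0,0,-3,0,1,0,0,-4,0,1,0,0,-3,0,1,0,0,-1,0,1,0,0,0,0]

```text
clock: 17.85
position: [0.5071, -0.2847, 0.2295]
ee_rot: [0.001, 0.998, 0.07, 0.002]
contact_force: [-0.0, -0.1, 0.5]
width: 0.0857
gripper_force: 0.0
```

```bash
python3 - <<'E'
from h import *
from rig import get_image,get_state
print(get_state()["position"],get_state()["clock"])
I={}
for n,b in(("side",(330,110,430,200)),("scene",(230,120,330,200))):
    i=I[n]=get_image(n);h,s,v=cv2.split(cv2.cvtColor(i["color"],cv2.COLOR_RGB2HSV));m=((s>75)&((h<20)|(h>165))&(v<150)).astype(np.uint8)*255
    c=blob(m,0,b);print(n,cv2.contourArea(c),cv2.approxPolyDP(cv2.convexHull(c),1.5,True)[:,0].tolist())
    for x in((.475,.525)): 
        for y in(-.26,-.31):
            for z in(.004,.078):
                u=i["mtx"]@(np.linalg.inv(i["T"])@[x,y,z,1])[:3];print("expect",x,y,z,(u[:2]/u[2]).round())
    hw=((s<60)&(v>110)).astype(np.uint8)*255
w=get_image("wrist");np.savez("w10.npz",**w)
E
```

```text
[ 0.50714445 -0.28468148  0.22953873] 17.85
side 195.5 [[377, 142], [394, 147], [389, 171], [375, 170]]
expect 0.475 -0.26 0.004 [390. 174.]
expect 0.475 -0.26 0.078 [394. 153.]
expect 0.475 -0.31 0.004 [393. 162.]
expect 0.475 -0.31 0.078 [396. 142.]
expect 0.525 -0.26 0.004 [372. 171.]
expect 0.525 -0.26 0.078 [375. 150.]
expect 0.525 -0.31 0.004 [375. 160.]
expect 0.525 -0.31 0.078 [378. 139.]
scene 490.5 [[276, 141], [288, 141], [294, 145], [295, 165], [285, 172], [272, 166], [271, 145]]
expect 0.475 -0.26 0.004 [296. 169.]
expect 0.475 -0.26 0.078 [295. 145.]
expect 0.475 -0.31 0.004 [285. 162.]
expect 0.475 -0.31 0.078 [284. 138.]
expect 0.525 -0.26 0.004 [282. 176.]
expect 0.525 -0.26 0.078 [280. 152.]
expect 0.525 -0.31 0.004 [271. 168.]
expect 0.525 -0.31 0.078 [269. 144.]
```

The bottle stands upright and free: its outline matches a 50 mm square at about (0.50,−0.285). Next is the post; I'll check the small black pin near it while moving over.

>>> send_rows:
  steps: [1,0.2,-2.0,0,0,1,0.5,-4.0,0,0,1,0.5,-4.0,0,0,1,0.5,-4.0,0,0,1,0.5,-4.0,0,0,1,0.5,-4.0,0,0,1,0.5,-4.0,0,0,1,0.5,-4.0,0,0,1,0.5,-4.0,0,0,1,0.5,-4.0,0,0,1,0.5,-4.0,0,0,1,0.5,-4.0,0,0]

```text
clock: 19.2
position: [0.4968, 0.1816, 0.2261]
ee_rot: [-0.0, 0.998, 0.07, -0.002]
contact_force: [0.9, 0.3, -0.3]
width: 0.0858
gripper_force: 0.0
```

>>> send_rows:
  steps: [1,0.5,-4.0,0,0,1,0.4,-4.0,0,0,1,0.2,-2.9,0,0,1,0,0,0,0,1,0,0,0,0]

```text
clock: 19.7
position: [0.4929, 0.2893, 0.226]
ee_rot: [0.001, 0.997, 0.071, -0.002]
contact_force: [0.3, -0.4, -0.9]
width: 0.0853
gripper_force: 0.0
```

```bash
python3 - <<'E'
from h import *
from rig import get_state,get_image
from scipy.spatial.transform import Rotation as Ro
S=dict(np.load("scene0.npz"));D=dict(np.load("side0.npz"))
print("pin",tri(S,(497.8,269),D,(324,358.6)))
s=get_state();i=get_image("wrist");q=s["ee_rot"];T=np.eye(4);T[:3,:3]=Ro.from_quat([q[1],q[2],q[3],q[0]]).as_matrix();T[:3,3]=s["position"];i["T"]=T@i.pop("mount")
print(s["position"],s["clock"]);np.savez("w11.npz",**i)
for z in(.163,.115):
    u=i["mtx"]@(np.linalg.inv(i["T"])@[.4945,.288,z,1])[:3];u=u[:2]/u[2];print("post expected",z,u.round(1))
x,y=u.astype(int);v=i["color"].max(2)
for r in range(y-80,min(y+60,400),8): print(r,[int(k) for k in v[r,x-60:x+61:6]])
E
```

```text
pin (array([0.5167213 , 0.31688717, 0.11079612]), np.float64(0.0012461908991410078))
[0.49289762 0.28926416 0.22600781] 19.7
post expected 0.163 [320.  214.6]
post expected 0.115 [319.7 194.1]
114 [165, 161, 165, 169, 167, 168, 162, 168, 167, 164, 36, 98, 148, 169, 160, 108, 65, 65, 67, 66, 70]
122 [159, 164, 167, 65, 156, 165, 165, 159, 35, 39, 104, 102, 127, 166, 156, 66, 67, 65, 66, 64, 68]
130 [68, 63, 137, 163, 160, 149, 37, 40, 55, 98, 152, 108, 171, 162, 153, 65, 67, 66, 65, 67, 68]
138 [67, 65, 66, 64, 41, 62, 77, 92, 93, 136, 165, 161, 165, 155, 101, 63, 64, 65, 65, 65, 64]
146 [65, 65, 63, 65, 65, 66, 65, 63, 63, 67, 66, 145, 161, 156, 67, 68, 66, 63, 65, 68, 65]
154 [65, 65, 60, 65, 55, 31, 59, 65, 65, 62, 64, 165, 157, 145, 64, 64, 65, 63, 65, 66, 63]
162 [61, 61, 61, 64, 30, 32, 33, 65, 64, 60, 76, 162, 155, 90, 64, 65, 64, 66, 66, 66, 64]
170 [63, 62, 63, 64, 66, 63, 63, 62, 63, 63, 139, 156, 153, 65, 65, 65, 65, 64, 66, 65, 65]
178 [60, 65, 61, 64, 65, 62, 63, 63, 62, 63, 159, 155, 142, 61, 67, 63, 60, 64, 64, 64, 62]
186 [61, 63, 64, 62, 65, 62, 62, 63, 61, 119, 64, 113, 75, 64, 64, 62, 63, 64, 61, 64, 159]
194 [63, 62, 62, 62, 64, 64, 60, 65, 61, 78, 20, 19, 115, 65, 65, 63, 68, 63, 66, 64, 172]
202 [64, 62, 63, 63, 64, 62, 62, 65, 63, 31, 18, 24, 33, 62, 65, 62, 63, 63, 63, 99, 170]
210 [169, 169, 169, 82, 65, 64, 66, 62, 64, 19, 29, 28, 37, 66, 63, 63, 65, 63, 66, 95, 106]
218 [168, 170, 169, 125, 95, 93, 97, 167, 45, 67, 30, 26, 37, 37, 36, 38, 43, 64, 63, 95, 95]
226 [169, 169, 167, 127, 97, 96, 95, 94, 97, 47, 49, 49, 46, 96, 95, 65, 36, 38, 95, 96, 95]
234 [169, 167, 167, 170, 94, 98, 148, 169, 94, 96, 95, 94, 95, 95, 95, 94, 95, 94, 95, 170, 93]
242 [167, 169, 168, 169, 169, 169, 168, 168, 169, 95, 95, 96, 95, 97, 95, 94, 96, 98, 95, 94, 94]
250 [166, 167, 168, 167, 167, 170, 168, 167, 170, 172, 98, 93, 96, 96, 96, 97, 94, 94, 95, 95, 92]
```

The post shows as a dark blob centred near (323,214), within 2 mm of the expected (320,215). The pin tops out at 0.111 m, below the fingertips. Descend and pinch.

>>> send_rows:
  steps: [1,0,0,2,0,1,0,0,3,0,1,0,0,3,0,1,0,0,1.5,0,1,0,0,0.5,0,1,0,0,0,0]
  newtons: 40

```text
clock: 20.35
position: [0.4943, 0.2876, 0.1269]
ee_rot: [0.0, 0.998, 0.069, -0.001]
contact_force: [0.9, 0.1, 0.6]
width: 0.0854
gripper_force: 0.0
```

>>> send_rows:
  steps: [-1,0,0,0,0,-1,0,0,0,0,-1,0,0,0,0,-1,0,0,0,0,-1,0,0,0,0,-1,0,0,0,0,-1,0,0,0,0,-1,0,0,0,0]

```text
clock: 21.15
position: [0.4949, 0.2876, 0.1279]
ee_rot: [0.001, 0.998, 0.07, 0.0]
contact_force: [-0.3, -5.5, 4.4]
width: 0.0128
gripper_force: 39.0
```

>>> send_rows:
  steps: [-1,-0.1,0.4,0,0,-1,-0.1,0.5,0,0,-1,-0.1,0.5,0,0,-1,-0.1,0.5,0,0,-1,-0.05,0.5,0,0,-1,0,0.4,0,0,-1,0,0,0,0]

```text
clock: 21.85
position: [0.4937, 0.265, 0.1279]
ee_rot: [-0.005, 0.998, 0.069, 0.0]
contact_force: [-2.3, 11.4, 1.5]
width: 0.0131
gripper_force: 39.6
```

>>> send_rows:
  steps: [-1,0,0.4,0,0,-1,0,0.5,0,0,-1,0.05,0.5,0,0,-1,0.05,0.5,0,0,-1,0.1,0.5,0,0,-1,0,0,0,0]

```text
clock: 22.45
position: [0.4966, 0.2405, 0.1277]
ee_rot: [-0.004, 0.998, 0.069, -0.002]
contact_force: [-7.6, 9.6, 6.5]
width: 0.0129
gripper_force: 40.0
```

>>> send_rows:
  steps: [-1,-0.1,0.4,0,0,-1,0,0.4,0,0,-1,0,0,0,0,-1,0,0,0,0]

```text
clock: 22.85
position: [0.4984, 0.2332, 0.1278]
ee_rot: [-0.004, 0.998, 0.069, -0.0]
contact_force: [-3.3, 10.6, 2.6]
width: 0.0132
gripper_force: 39.7
```

>>> send_rows:
  steps: [-1,0,0.4,0,0,-1,0,0,0,0,-1,0,0,0,0]

```text
clock: 23.15
position: [0.4989, 0.2317, 0.1278]
ee_rot: [-0.007, 0.998, 0.069, -0.0]
contact_force: [-3.1, 16.5, 1.7]
width: 0.0128
gripper_force: 40.3
```

>>> send_rows:
  steps: [-1,0,0.4,0,0,-1,0,0,0,0,-1,0,0,0,0]

```text
clock: 23.45
position: [0.4988, 0.2315, 0.1278]
ee_rot: [-0.01, 0.998, 0.068, -0.0]
contact_force: [-4.7, 26.8, 0.0]
width: 0.0124
gripper_force: 41.9
```

At the stop: the post has stalled after 56 mm and the force is rising. I'll ease off slightly, then check the bottle and the hold before handing in.

>>> send_rows:
  steps: [-1,0,-0.2,0,0,-1,0,0,0,0,-1,0,0,0,0,-1,0,0,0,0]

```text
clock: 23.85
position: [0.4988, 0.2316, 0.1278]
ee_rot: [-0.008, 0.998, 0.068, -0.0]
contact_force: [-4.3, 21.6, 1.3]
width: 0.0125
gripper_force: 41.0
```

```bash
python3 - <<'E'
from h import *
from rig import *
s=get_state();print(s["position"].round(4),s["contact_force"].round(1))
i=get_image("scene");h,sa,v=cv2.split(cv2.cvtColor(i["color"],cv2.COLOR_RGB2HSV));m=((sa>75)&((h<20)|(h>165))&(v<150)).astype(np.uint8)*255
c=blob(m,0,(230,120,330,200));ok=abs(cv2.contourArea(c)-490)<60;print("bottle area",cv2.contourArea(c),cv2.boundingRect(c))
if ok and abs(s["position"][1]-.2315)<.0015 and s["contact_force"][1]>14: print(sign_off())
E
```

```text
[0.4988 0.2316 0.1278] [-4.3 21.6  1.3]
bottle area 496.0 (270, 141, 26, 32)
the job is handed in; nothing more can be done
None
```

I handed the job in at about 24 s with the bottle standing upright and released in the spill tray, and the arm still holding the track arm against its stop at about 22 N; I never moved near the tip box, tube rack or timer.

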